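Lock the shed toolbox with its sprung pin, finding the slot by feel

ROBOT

A 7-joint arm with a two-finger parallel gripper is mounted at the origin on the work surface. World frame = base frame: x ahead of the robot, y to its left, z up, the work surface at z = 0. Lengths are in m, angles in rad, forces in N, time in s.
With the tool pointing down it reaches from about 0.4 to 0.9 m from the base axis. Payload 5.6 kg.
Tool frame: the origin (TCP) lies on the front face of the gripper's body, between the roots of the fingers; the fingertips stand 88 mm ahead of it and the grasp point (between the pads) lies 69 mm ahead of it; z points along the fingers, y is the direction in which the jaws open and shut (so a half turn about z gives the same grasp; the last joint's range is limited). The gripper opens to 92 mm and grips with 3 to 60 N. Pads are 20 mm wide; open, the fingers measure 128 mm over their backs; the gripper's body (75 mm by 189 mm) begins 69 mm behind the grasp point.
Start: joints at [-1.291, 0.468, -0.012, 1.603, 0.006, 1.071, -0.056], TCP at [0.206, 0.616, 0.303] pointing down, gripper open.
Joint ranges: [-2.53, 2.53], [-0.31, 2.02], [-1.57, 1.55], [0.28, 2.44], [-1.29, 4.43], [0.15, 1.84], [-2.92, 2.92]. Speed limits (rad/s): [2.57, 2.57, 3.14, 3.14, 3.14, 3.14, 3.14].

INTERFACE

Orientations are given as a unit quaternion [w, x, y, z].
In Python, from rig import readout, camera, ticket gives the robot as it stands.
- The arm moves only by the shell command python3 -m pendant 'ROWS' [OPENING] [FORCE]. ROWS is JSON, a list that holds one entry, the list of rows, each a list of 4 numbers: the shift along the tool's x, y, z in mm, then the turn about the tool's z in degrees. A call has exactly 5 rows; each row is the pose to reach, as a shift and turn from the pose commanded when the call began, along the tool's axes at that moment; what a row does not reach only later rows make up. A row lasts 1/8 s, in which the tool goes at most 62.5 mm and 10.7 degrees, less where a joint would pass 70% of its speed; a pose out of reach is approached as far as the arm can. A call with a gripper value outside its range is refused whole. OPENING is the closure, from 0 (fully open) to 1 (shut), set as the call begins (- or left out, the last holds). The fingers move at their own pace and stop on an object; FORCE is the grip in N (left out, the last holds). Time passes only in rows, so rows that repeat a pose let the fingers close, or fill a call up. It gives the time, the measured TCP pose, the force and the opening at its end, in the units of the state.
- readout.state(): the state, without advancing time (a new reading comes with each control period).
- camera(name): name is "side" or "top" or "wrist"; returns a dict with "img" (480x640x3 uint8, red, green, blue), "range_z" (480x640 float32, m along the optical axis (not along the pixel's ray), 0 where there is no reading), "mtx" (3x3 intrinsics, pixels), "world_from_camera" (4x4, takes a point from camera to world coordinates). Camera axes: x right, y up, looking along -z (the intrinsics and any distortion apply to the point x, -y, -z); pixel columns grow to the right and rows downward; lengths in m; the calibration is good to about 2 mm. A picture is of the moment at which its call begins.
- ticket.close_job(): hands the job in, once; it reports no verdict.
The state is a dict: "t": time; "joints": joint angles; "joint_vel": joint speeds; "joint_efforts": joint torques, N m; "eef_pos": TCP position; "eef_rot": TCP orientation; "ft_force": force on the tool from outside, world axes, zero at the start; "torque": the same for the moment, N m; "grip_width": opening from 0.0 (shut) to 1.0 (fully open).
Only numpy, scipy, OpenCV 4.12 (cv2) and the standard library are available. Lean on these libraries where they do the work, as an engineer would, in place of code of your own. Each camera call takes 0.05 s, during which the arm holds its last target.

TASK

Lock the grey toolbox with its oak-handled sprung pin: pick the pin up, feel gently along the box's front face under the lid's eave with the tip of the rod until it drops into the hidden slot, then push it fully home so that its steel collar sits against the face. Leave the pin there, level and released, do not force it against the box, and leave the other things on the bench where they are.

Things in the scene. Friction and masses are not known exactly. Their poses are not given: they have to be found in the camera images.
- toolbox: low grey plastic toolbox, flip-top lid shut, fixed to the bench; 300 wide (y), 170 deep (x), lid top 74 high, black carry handle on it to 92. Origin on the bench under the middle of the front face; x horizontal INTO the box, square to the face, y along it, z up. The lid's eave, z 44 to 74, overhangs the face by 30 (to x = -30) and hides it from above. Over 35 N between pin and box is forcing it.
- face (a point): middle of the upright front face, 20 above the bench (axes as the toolbox). The face, 44 high, is flat, smooth, hard; y -100 to 100 can be swept. One slot goes through its 8 thick wall into a space 140 deep: 17 wide (y), z 10 to 30 above the bench, no chamfer. Its place along the face is not known: its middle is anywhere from y = -40 to 40 and stays put.
- pin: loose locking pin, about 140 g, standing on the bench on its handle. Origin under the middle of the handle; x along the rod towards its tip, z up. Oak handle 60 long (x -30 to 30), 22 wide (y), 36 high. Ahead of it a fixed steel collar, 26 diameter, x 30 to 70, then a thin aluminium rod, 12 diameter, tip at x = 120. Collar and rod axis 18 above the underside.
- pin_shoulder (a point): centre of the front end of the pin's collar, 70 ahead of the pin's origin, 18 up (axes as the pin). The collar does not fit the slot: fully home it rests against the face with the rod 50 inside and the handle standing on the bench.
- pin_tip (a point): centre of the rod's flat, 1.5 mm bevelled end, 120 ahead of the pin's origin, 18 up with the rod out. The rod is sprung: pushed at its tip it slides back into the handle by up to 16: 1.4 N to start, 0.35 N more per mm (4.2 N at 8, 7 N at 16, a hard stop). With the handle on the bench, or up to 4 above it, before the box, the rod is at the slot's height.
- wrench: bystander: steel socket wrench lying down, 177 long (x), 32 wide, 32 high; origin on the bench under its middle
- pot: bystander: white ceramic plant pot, 124 across the rim, 110 high; origin under its middle
- dibber: bystander: green plastic T-handled dibber lying down, 195 long (x), handle 100 wide, 28 high; origin on the bench under its middle
- pump: bystander: small aluminium bicycle pump lying down, 255 long (x), 40 wide, 31 high; origin on the bench under its middle
Not all that is in view belongs to the job. Leave any pink or purple look-alike of the pin alone.

How it is judged:
By the outcome, as a careful person would: the job done as asked, in the order asked, and still so for the second after the job is handed in, with the robot touching nothing.
It also fails if it takes over 61 s, if anything falls off the work surface, if the arm or the gripper's body presses on something with over 40 N, if the wrist force passes 120 N, or if a joint passes its speed limit or range.

## Working session

There is one attempt and no reset: what is moved stays moved. The work goes in short steps, Python scripts to look and compute and a shell command to move; the robot and the scene stay as the last step left them, time stands still between calls to the robot, and variables do not carry over. Pictures are saved under pics/ and viewed, and the job is handed in when it is done.

```bash
mkdir -p pics; ls
python3 - <<'E'
from rig import readout,camera
import cv2,numpy as np
s=readout.state();print(s)
for n in("top","side"):
    c=camera(n);cv2.imwrite(f"pics/{n}0.png",c["img"][:,:,::-1]);np.savez(f"pics/{n}0.npz",**c)
    print(n,c["mtx"],c["world_from_camera"], [k for k in c])
E
```

```text
pics
{'t': 0.0, 'joints': array([-1.29097157,  0.46835651, -0.01159226,  1.60359607,  0.00604821,
        1.07143013, -0.05628825]), 'joint_vel': array([ 1.45608145e-04,  1.30159793e-04, -3.64671561e-05,  1.85336597e-04,
        3.68594571e-04,  3.63391731e-04,  4.09328853e-05]), 'joint_efforts': array([-6.95600966e-05, -5.20572746e+01, -1.24197558e-02, -2.43755794e+01,
       -5.66094741e-02,  1.70077721e-02,  1.38618234e-04]), 'eef_pos': array([0.20614757, 0.61599624, 0.30176505]), 'eef_rot': array([-5.64922918e-05,  1.60731408e-01,  9.86997793e-01, -8.76664826e-04]), 'ft_force': array([ 0.26422569,  0.43834222, -0.11305517]), 'torque': array([0.00397857, 0.05899949, 0.02993289]), 'grip_width': 0.9993379990444734}
top [[452.16937991   0.         312.93660961]
 [  0.         452.16937991 230.40226043]
 [  0.           0.           1.        ]] [[ 0.01702567  0.99708939 -0.074316    0.36585205]
 [-0.99937862  0.01926473  0.02951674  0.10283194]
 [ 0.03086251  0.07376728  0.99679782  1.20730234]
 [ 0.          0.          0.          1.        ]] ['img', 'range_z', 'mtx', 'world_from_camera']
side [[580.18107612   0.         321.4093456 ]
 [  0.         580.18107612 246.57385015]
 [  0.           0.           1.        ]] [[ 0.78945232  0.46802507 -0.39713672 -0.18009423]
 [-0.61378515  0.60796207 -0.50363669 -0.71983237]
 [ 0.00572946  0.64135377  0.7672239   1.29635707]
 [ 0.          0.          0.          1.        ]] ['img', 'range_z', 'mtx', 'world_from_camera']
```

View pics/top0.png

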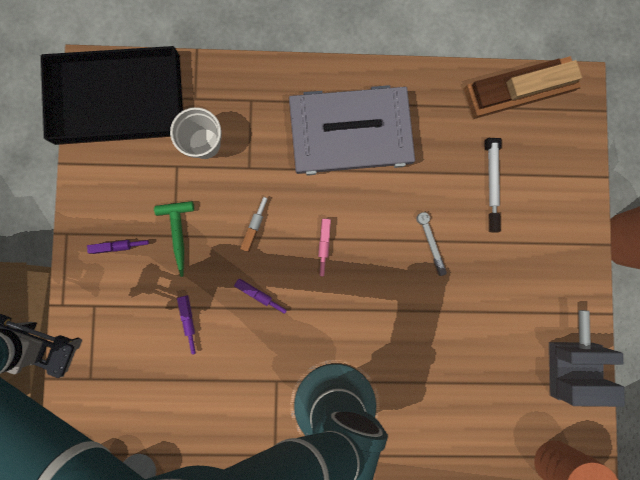

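View pics/side0.png

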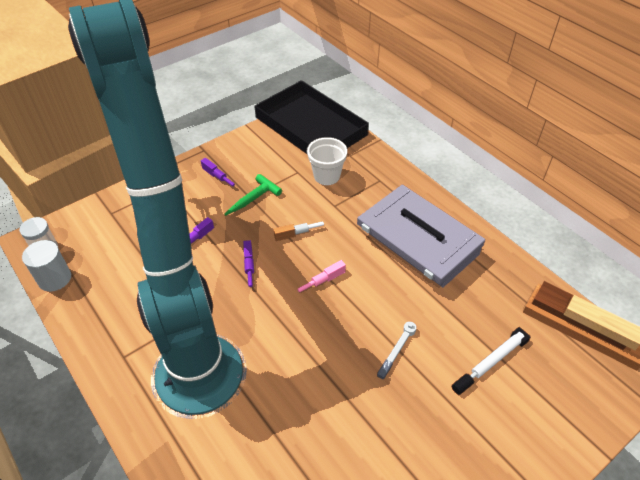

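Candidates for the pin are the oak and steel one at top (256,222), a pink one at (325,245), and purple ones at (120,246), (188,322) and (261,295). Only the one at (256,222) has an oak handle, so I'll enlarge it to confirm.

```bash
cat > h.py <<'E'
import numpy as np
def load(n): return dict(np.load(f"pics/{n}.npz"))
def ray(c,u,v):
    K=c["mtx"];T=c["world_from_camera"]
    d=np.array([(u-K[0,2])/K[0,0],-(v-K[1,2])/K[1,1],-1.0])
    return T[:3,3],T[:3,:3]@d
def atz(c,u,v,z):
    o,d=ray(c,u,v);return o+d*(z-o[2])/d[2]
def cloud(c):
    K=c["mtx"];T=c["world_from_camera"];z=c["range_z"]
    v,u=np.mgrid[:z.shape[0],:z.shape[1]]
    P=np.stack([(u-K[0,2])/K[0,0]*z,-(v-K[1,2])/K[1,1]*z,-z],-1)
    return P@T[:3,:3].T+T[:3,3]
def proj(c,p):
    T=np.linalg.inv(c["world_from_camera"]);q=T[:3,:3]@np.array(p)+T[:3,3];K=c["mtx"]
    return K[0,2]+K[0,0]*q[0]/-q[2],K[1,2]-K[1,1]*q[1]/-q[2]
E
python3 - <<'E'
import cv2
from h import *
c=load("top0")
im=c["img"][:,:,::-1]
a=im[185:260,225:295];b=im[75:185,280:425]
cv2.imwrite("pics/pinc.png",cv2.resize(a,None,fx=8,fy=8,interpolation=cv2.INTER_CUBIC))
cv2.imwrite("pics/boxc.png",cv2.resize(b,None,fx=5,fy=5,interpolation=cv2.INTER_CUBIC))
s=load("side0")["img"][:,:,::-1][210:250,262:338]
cv2.imwrite("pics/pins.png",cv2.resize(s,None,fx=8,fy=8,interpolation=cv2.INTER_CUBIC))
s=load("side0")["img"][:,:,::-1][180:290,350:490]
cv2.imwrite("pics/boxs.png",cv2.resize(s,None,fx=5,fy=5,interpolation=cv2.INTER_CUBIC))
E
```

```text
(no output)
```

View pics/pinc.png

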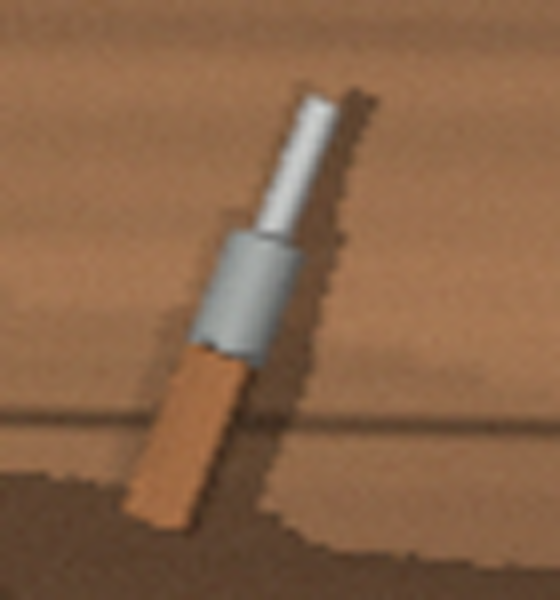

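View pics/boxc.png

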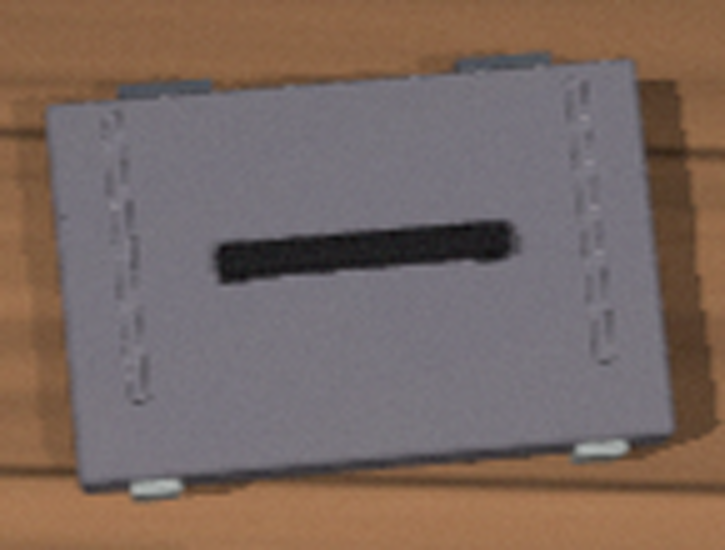

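View pics/pins.png

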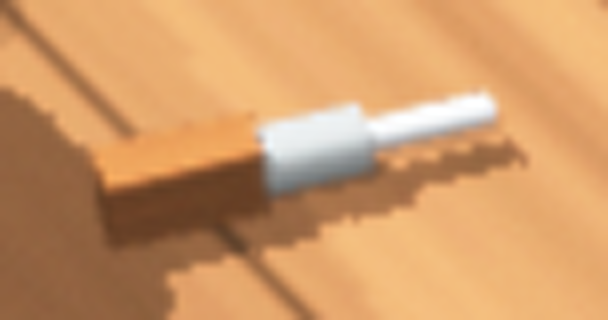

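View pics/boxs.png

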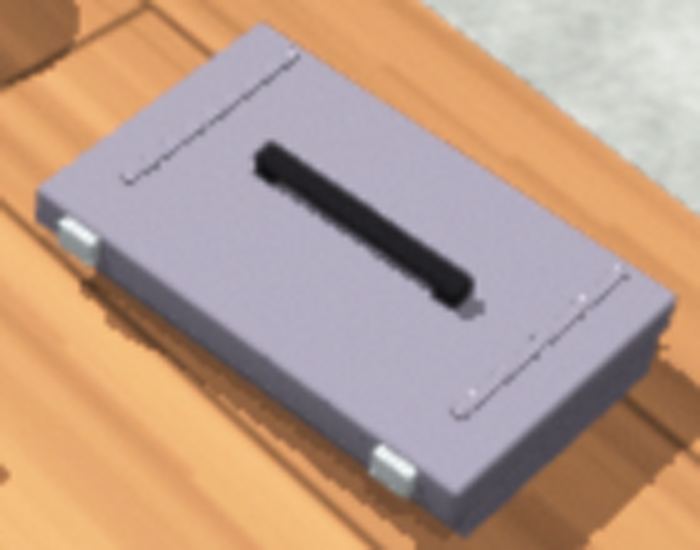

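Run:
```python
from h import *
t=load("top0");s=load("side0")
f=lambda p,k,o:((p[0]+.5)/k-.5+o[0],(p[1]+.5)/k-.5+o[1])
print("box top: FL FR BR BL")
B=[]
for p in[(80,484),(673,432),(633,62),(47,105)]:
    q=atz(t,*f(p,5,(280,75)),.074);B.append(q);print(q)
print("side");S=[]
for p in[(38,193),(455,497),(674,299),(265,25)]:
    q=atz(s,*f(p,5,(350,180)),.074);S.append(q);print(q)
for C in(B,S):
    FL,FR,BR,BL=C;m=(FL+FR)/2
    for a,b in((FL,FR),(BL,BR),(FL,BL),(FR,BR)):
        d=b-a;print(np.linalg.norm(d),np.degrees(np.arctan2(d[1],d[0])))
    print("center",sum(C)/4)
print("pin top")
o=(225,185)
for nm,p,z in[("tip",(320,98),.022),("collfront",(268,233),.022),("collback",(228,352),.022),("hr",(157,520),.036),("hf",(226,355),.036)]:
    print(nm,atz(t,*f(p,8,o),z))
o=(262,210)
for nm,p,z in[("tip",(490,106),.018),("collfront c",(372,138),.018),("hr top mid",(99,170),.036),("hf",(262,140),.036)]:
    print(nm,atz(s,*f(p,8,o),z))
# depth-based
P=cloud(t)
for nm,(u,v) in dict(tip=(264,198),coll=(255,222),hand=(247,242)).items(): print(nm,P[v,u])
m=np.zeros(P.shape[:2],bool);m[185:260,225:295]=1
m&=(P[...,2]>.025)&(P[...,2]<.06)
Q=P[m][:,:2];print(len(Q));c=Q.mean(0);u,w,vt=np.linalg.svd(Q-c);print(c,np.degrees(np.arctan2(vt[0,1],vt[0,0])),((Q-c)@vt[0]).min(),((Q-c)@vt[0]).max(),P[m][:,2].max())
m=np.zeros(P.shape[:2],bool);m[75:185,280:425]=1;m&=(P[...,2]>.06)&(P[...,2]<.085)
import cv2
r=cv2.minAreaRect((P[m][:,:2]*1000).astype(np.float32));print(r,P[m][:,2].mean())
```

```text
box top: FL FR BR BL
[0.59950644 0.11580541 0.074     ]
[ 0.63357593 -0.18712957  0.074     ]
[ 0.82764889 -0.16616935  0.074     ]
[0.79606963 0.13664263 0.074     ]
side
[0.59889498 0.10366268 0.074     ]
[ 0.63262613 -0.19612401  0.074     ]
[ 0.82773049 -0.17337714  0.074     ]
[0.79652207 0.12556304 0.074     ]
0.3048447671332629 -83.58321090024705
0.3044541741886641 -84.04633363748958
0.19766456078956093 6.051196685404127
0.19520155313476137 6.164151980524135
center [ 0.71420022 -0.02521272  0.074     ]
0.3016783854578789 -83.58024057136376
0.30056479896968363 -84.04009016301701
0.19883685527382566 6.323523029606446
0.19642588664845623 6.649989969995512
center [ 0.71394342 -0.03506886  0.074     ]
pin top
tip [0.5405146  0.19677494 0.022     ]
collfront [0.49546095 0.2126855  0.022     ]
collback [0.45602273 0.2247219  0.022     ]
hr [0.40021951 0.24462567 0.036     ]
hf [0.45397177 0.22390087 0.036     ]
tip [0.54145458 0.18949471 0.018     ]
collfront c [0.49708555 0.20349363 0.018     ]
hr top mid [0.39989226 0.23832345 0.036     ]
hf [0.45522789 0.21412554 0.036     ]
tip [0.53715126 0.1980753  0.02322676]
coll [0.47269406 0.21937199 0.02957277]
hand [0.41985798 0.23793348 0.03610462]
345
[0.44750688 0.2294581 ] 160.10115690789434 -0.09375757279531574 0.05181593657809383 0.04191854918861404
((711.7390747070312, -25.404769897460938), (207.3197021484375, 309.08331298828125), 6.4961113929748535) 0.07408959078168144
```

The crop confirms it: oak handle, grey collar and bright rod pointing away from the robot, tip at top (264,197). I'll move above it and check with the wrist camera, because top and side differ by about 8 mm in y.

```bash
python3 -m pendant '[[[-45,-40,0,0],[-90,-80,0,0],[-135,-118,0,0],[-180,-157,0,0],[-222,-195,0,0]]]' 0; python3 -m pendant '[[[-40,-35,0,0],[-80,-70,0,0],[-112,-98,0,0],[-112,-98,0,0],[-112,-98,0,0]]]' 0
python3 - <<'E'
from rig import readout,camera
import cv2,numpy as np
s=readout.state();print(s["t"],s["eef_pos"],s["eef_rot"],s["ft_force"])
c=camera("wrist");cv2.imwrite("pics/wrist1.png",c["img"][:,:,::-1]);np.savez("pics/wrist1.npz",**c)
print(c["mtx"],c["world_from_camera"])
E
```

```text
t: 0.72
eef_pos: [0.3557, 0.359, 0.3025]
eef_rot: [0.0, 0.161, 0.987, -0.0]
ft_force: [0.2, 0.2, -0.2]
grip_width: 0.996
t: 1.35
eef_pos: [0.4295, 0.2332, 0.3025]
eef_rot: [-0.0, 0.16, 0.987, 0.0]
ft_force: [-0.5, -0.2, 0.4]
grip_width: 1.002
1.35 [0.42954089 0.23321953 0.30253038] [-2.76987693e-04  1.60419506e-01  9.87048883e-01  8.43501972e-05] [-0.52919011 -0.19739331  0.37505099]
[[355.94631777   0.         318.92800188]
 [  0.         355.94631777 240.89775819]
 [  0.           0.           1.        ]] [[ 3.17151341e-01 -9.22108489e-01 -2.21655050e-01  3.67936969e-01]
 [ 9.48374808e-01  3.08490713e-01  7.36118448e-02  2.54223773e-01]
 [ 5.00417419e-04 -2.33558161e-01  9.72342705e-01  3.84699903e-01]
 [ 0.00000000e+00  0.00000000e+00  0.00000000e+00  1.00000000e+00]]
```

View pics/wrist1.png

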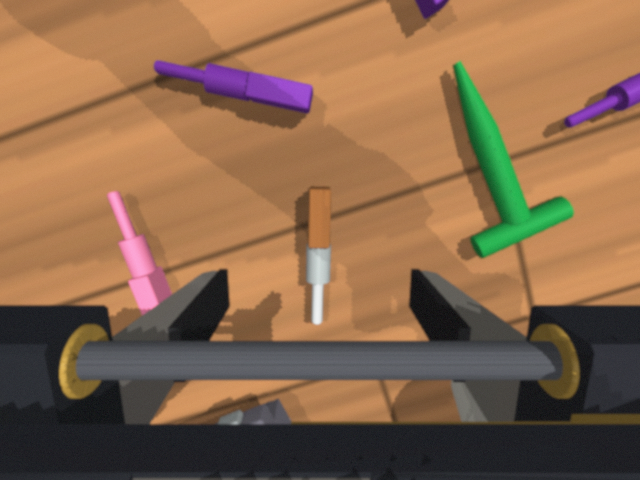

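The pin lies upright in the middle of the view: handle rear at about (319,187), collar front at (318,284), tip at (317,323). The fingers straddle column 319.

Run:
```python
from h import *
import cv2
c=load("wrist1");im=c["img"][:,:,::-1][175:335,270:370]
cv2.imwrite("pics/w1c.png",cv2.resize(im,None,fx=5,fy=3.75,interpolation=cv2.INTER_CUBIC))
for nm,u,v,z in[("hr",319.5,187,.036),("hf",319,249,.036),("cf",317.8,284,.03),("tip",317.5,323,.022)]: print(nm,atz(c,u,v,z))
P=cloud(c)
for v in(195,220,240,265,300):print(v,P[v,319 if v<290 else 318])
# tool-plane midline: project points at tool axis
s=np.array([.4295,.2332])
print("grasp pt px",proj(c,[.4295,.2332,.036]))
```

```text
hr [0.39649786 0.2454429  0.036     ]
hf [0.45545529 0.22521718 0.036     ]
cf [0.49279134 0.21140222 0.03      ]
tip [0.53895614 0.19555318 0.022     ]
195 [0.40380154 0.24248901 0.03502352]
220 [0.42722279 0.23465719 0.03586092]
240 [0.44662211 0.22817085 0.03575944]
265 [0.47261452 0.21948246 0.03233626]
300 [0.51245597 0.20502229 0.02389717]
grasp pt px (np.float64(318.33706941195646), np.float64(222.6223447294484))
```

View pics/w1c.png

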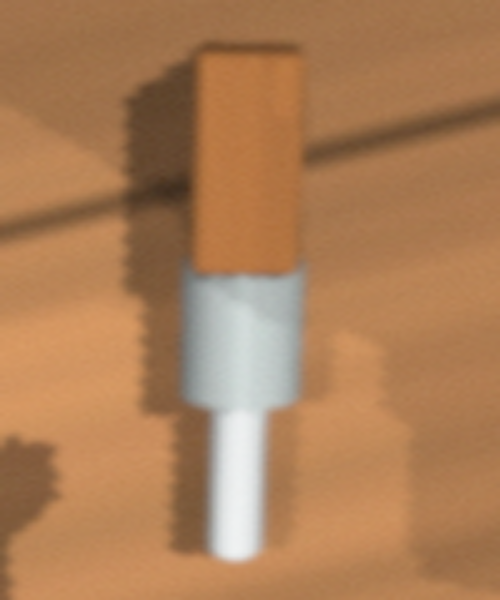

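Wrist and top agree on the pin: centre (0.426, 0.235), axis -19°. The jaws are centred on it, 4 mm ahead of mid-handle, so I'll descend.

```bash
python3 -m pendant '[[[0,1,50,0.6],[0,1,100,0.6],[0,1,150,0.6],[0,1,180,0.6],[0,1,190,0.6]]]' 0; python3 -m pendant '[[[0,0,7,0],[0,0,14,0],[0,0,19,0],[0,0,19,0],[0,0,19,0]]]' 0;python3 -m pendant '[[[0,0,0,0],[0,0,0,0],[0,0,0,0],[0,0,0,0],[0,0,0,0]]]' 1 35; python3 -m pendant '[[[0,0,0,0],[0,0,0,0],[0,0,0,0],[0,0,0,0],[0,0,0,0]]]'
```

```text
t: 2.02
eef_pos: [0.4288, 0.2344, 0.1109]
eef_rot: [-0.001, 0.165, 0.986, -0.001]
ft_force: [-0.6, -0.4, 0.3]
grip_width: 1.003
t: 2.65
eef_pos: [0.4305, 0.2336, 0.094]
eef_rot: [0.0, 0.166, 0.986, 0.0]
ft_force: [0.4, 0.0, -0.6]
grip_width: 1.001
t: 3.28
eef_pos: [0.4303, 0.2335, 0.0937]
eef_rot: [0.0, 0.166, 0.986, 0.0]
ft_force: [-0.5, -0.4, 0.4]
grip_width: 0.48
t: 3.9
eef_pos: [0.4303, 0.2335, 0.0937]
eef_rot: [-0.0, 0.166, 0.986, -0.0]
ft_force: [0.2, -0.4, -0.1]
grip_width: 0.241
```

```bash
python3 - <<'E'
from h import *
c=load("wrist1");t=load("top0")
print([atz(t,u,v,.03) for u,v in((321,219),(330,219),(329,248),(319,249))], atz(t,323,274,.02))
print([atz(t,u,v,.01) for u,v in((418,214),(430,214),(445,274))])
E
python3 -m pendant '[[[0,0,-20,0],[0,0,-40,0],[0,0,-45,0],[0,0,-45,0],[0,0,-45,0]]]'
python3 - <<'E'
from rig import camera
import cv2
c=camera("wrist");cv2.imwrite("pics/wrist2.png",c["img"][:,:,::-1])
E
```

```text
[array([0.48396622, 0.04736099, 0.03      ]), array([0.48444069, 0.02376144, 0.03      ]), array([0.40843188, 0.02529055, 0.03      ]), array([0.40535469, 0.0513417 , 0.03      ])] [0.34047396 0.03937785 0.02      ]
[array([ 0.50468416, -0.21382916,  0.01      ]), array([ 0.50534806, -0.24629388,  0.01      ]), array([ 0.34557428, -0.28619213,  0.01      ])]
t: 4.53
eef_pos: [0.4299, 0.2333, 0.138]
eef_rot: [-0.0, 0.166, 0.986, -0.0]
ft_force: [-1.0, -1.4, -1.1]
grip_width: 0.237
```

View pics/wrist2.png

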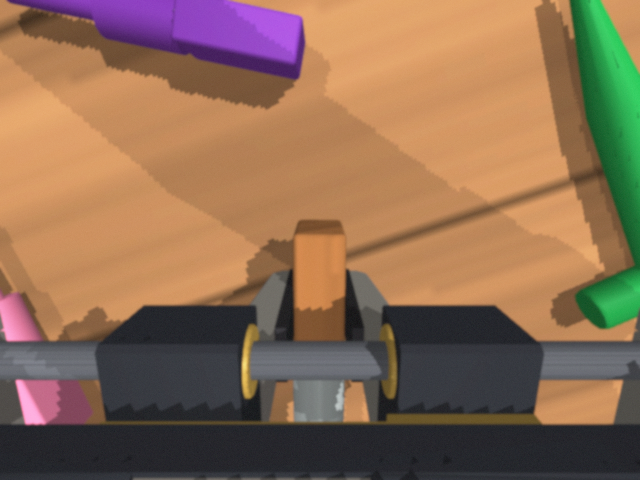

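The pin is gripped level by mid-handle (handle at columns 295-345). I'll carry it to a start point in front of the box's right-hand part, clear of the pink pin (handle at x 0.41-0.48, y 0.025-0.05).

```bash
python3 -m pendant '[[[-20,-30,-25,-4],[-50,-80,-30,-10],[-80,-130,-30,-18],[-107,-175,-30,-23],[-130,-213,-30,-25.4]]]'; python3 -m pendant '[[[0,0,0,0],[0,0,0,0],[0,0,0,0],[0,0,0,0],[0,0,0,0]]]'
python3 - <<'E'
from rig import readout,camera
import numpy as np,cv2
s=readout.state();w,x,y,z=s["eef_rot"];a=2*np.arctan2(y,x);print(s["eef_pos"],np.degrees(a),s["ft_force"])
d=np.array([.5017,-.0985])-s["eef_pos"][:2]
print(d@[np.cos(a),np.sin(a)],d@[np.sin(a),-np.cos(a)])
E
```

```text
t: 5.2
eef_pos: [0.4834, -0.0125, 0.1682]
eef_rot: [-0.0, -0.055, 0.998, -0.0]
ft_force: [0.9, 0.7, -1.2]
grip_width: 0.234
t: 5.82
eef_pos: [0.4834, -0.0095, 0.1687]
eef_rot: [0.0, -0.056, 0.998, 0.0]
ft_force: [-0.6, -0.5, -1.1]
grip_width: 0.235
[ 0.48344072 -0.00951694  0.16870327] 186.38294819335613 [-0.55451382 -0.51279897 -1.10594591]
-0.008253559878871499 -0.09046140286255
```

```bash
python3 -m pendant '[[[-4,-45,0,0],[-8,-90,0,0],[-8,-90,20,0],[-8,-90,40,0],[-8,-90,50,0]]]'
python3 - <<'E'
from rig import readout,camera
import numpy as np,cv2
s=readout.state();print(s["eef_pos"],s["ft_force"])
for n in("top","side"):
    c=camera(n);cv2.imwrite(f"pics/{n}3.png",c["img"][:,:,::-1]);np.savez(f"pics/{n}3.npz",**c)
a=cv2.resize(cv2.imread("pics/top3.png")[80:280,270:430],None,fx=2.5,fy=2.5,interpolation=2)
b=cv2.resize(cv2.imread("pics/side3.png")[160:360,320:480],None,fx=2.5,fy=2.5,interpolation=2)
cv2.imwrite("pics/c3.png",np.hstack([a,b]))
E
```

```text
t: 6.45
eef_pos: [0.5009, -0.0986, 0.1178]
eef_rot: [-0.001, -0.055, 0.998, 0.0]
ft_force: [0.2, 0.5, -2.5]
grip_width: 0.236
[ 0.50091007 -0.09859548  0.11778087] [ 0.23522415  0.51835804 -2.51746154]
```

View pics/c3.png

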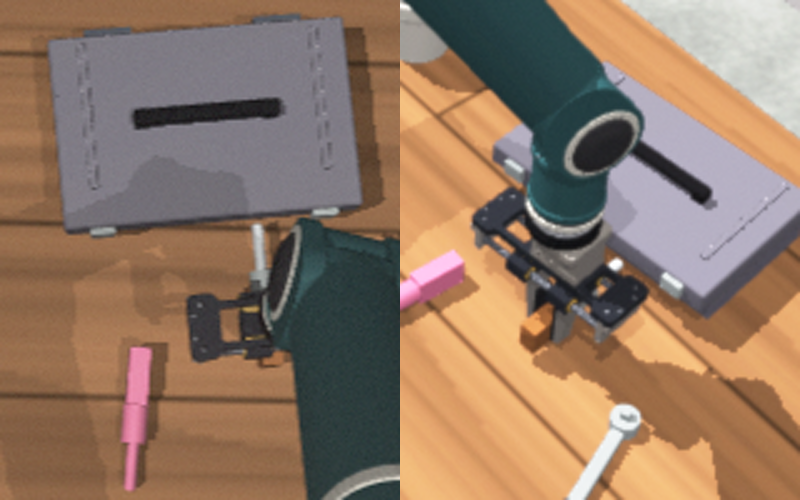

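Run:
```python
from h import *
t=load("top3")
print(atz(t,(258)/2.5+270,(226)/2.5+80,.045))
for p in((65,231),(360,204)): print(atz(t,p[0]/2.5+270,p[1]/2.5+80,.074))
im=t["img"][:,:,::-1][155:195,345:395]
import cv2;cv2.imwrite("pics/c3t.png",cv2.resize(im,None,fx=12,fy=12,interpolation=2))
```

```text
[ 0.61287934 -0.08655435  0.045     ]
[0.59696343 0.11474119 0.074     ]
[ 0.63200458 -0.18661425  0.074     ]
```

View pics/c3t.png

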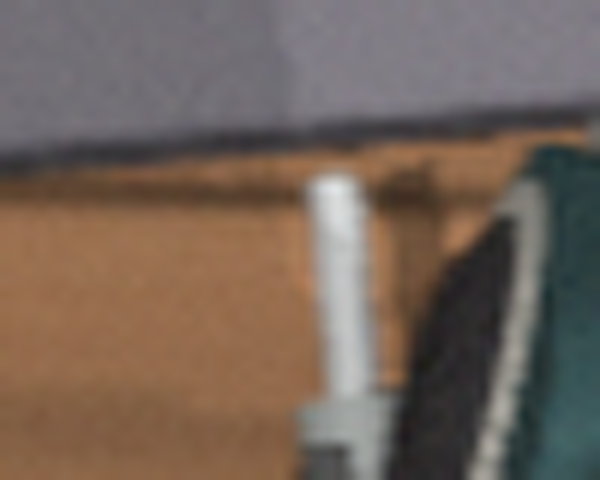

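The tip at crop (335,178) sits just ahead of the eave edge, consistent with the arm's reading (top camera within 3 mm). Now I'll lower to 2 mm above bench height and go in under the eave.

```bash
python3 -m pendant '[[[0,0,8,0],[0,0,16,0],[0,0,22,0],[0,0,22,0],[0,0,22,0]]]'; python3 -m pendant '[[[-6,0,0,0],[-12,0,0,0],[-18,0,0,0],[-24,0,0,0],[-24,0,0,0]]]';  python3 -m pendant '[[[-2,0,0,0],[-4,0,0,0],[-6,0,0,0],[-8,0,0,0],[-8,0,0,0]]]'
```

```text
t: 7.18
eef_pos: [0.5014, -0.0989, 0.0968]
eef_rot: [0.0, -0.055, 0.998, -0.0]
ft_force: [-0.7, -0.1, -0.9]
grip_width: 0.237
t: 7.8
eef_pos: [0.5258, -0.0961, 0.0967]
eef_rot: [0.0, -0.055, 0.998, -0.0]
ft_force: [-0.4, -0.6, -1.6]
grip_width: 0.235
t: 8.43
eef_pos: [0.5333, -0.0953, 0.0967]
eef_rot: [0.0, -0.055, 0.998, 0.0]
ft_force: [-0.2, 0.5, 0.1]
grip_width: 0.239
```

```bash
for i in 1; do python3 -m pendant '[[[-1,0,1,0],[-2,0,1,0],[-3,0,1,0],[-4,0,1,0],[-4,0,1,0]]]';done; python3 -m pendant '[[[-1,0,0,0],[-2,0,0,0],[-3,0,0,0],[-3,0,0,0],[-3,0,0,0]]]'
```

```text
t: 9.05
eef_pos: [0.5368, -0.095, 0.0956]
eef_rot: [-0.0, -0.055, 0.998, 0.0]
ft_force: [-1.7, -0.1, -0.7]
grip_width: 0.237
t: 9.68
eef_pos: [0.5399, -0.0946, 0.0956]
eef_rot: [-0.0, -0.055, 0.998, 0.0]
ft_force: [-2.0, -0.4, -0.4]
grip_width: 0.238
```

```bash
python3 -m pendant '[[[-1,0,0,0],[-2,0,0,0],[-3,0,0,0],[-3,0,0,0],[-3,0,0,0]]]'; python3 -c "
from rig import readout,camera
for i in range(4):
    camera('side');print(readout.state()['ft_force'])"
```

```text
t: 10.3
eef_pos: [0.5429, -0.0943, 0.0956]
eef_rot: [-0.0, -0.055, 0.998, 0.0]
ft_force: [-3.9, -1.1, -0.7]
grip_width: 0.24
[-3.86467984 -0.91075479 -1.4724374 ]
[-3.76451969 -0.56130979 -1.16793356]
[-3.78157492 -0.7539004  -1.34859604]
[-2.78792914 -0.41537965 -1.83894683]
```

Contact at 3.5 N, about 6 mm of spring. Now I'll sweep towards +y in small steps.

```bash
python3 -m pendant '[[[0,1.5,0,0],[0,3,0,0],[0,4.5,0,0],[0,6,0,0],[0,6,0,0]]]'|grep -E "pos|force"; python3 -m pendant '[[[0,1.5,0,0],[0,3,0,0],[0,4.5,0,0],[0,6,0,0],[0,6,0,0]]]'|grep -E "pos|force"
```

```text
eef_pos: [0.5424, -0.0881, 0.0957]
ft_force: [-4.1, -3.0, -1.0]
eef_pos: [0.5417, -0.0821, 0.0957]
ft_force: [-2.9, -2.0, -1.1]
```

```bash
python3 -m pendant '[[[0,1.5,0,0],[0,3,0,0],[0,4.5,0,0],[0,6,0,0],[0,6,0,0]]]'|grep -E "pos|force"
```

```text
eef_pos: [0.5411, -0.0761, 0.0957]
ft_force: [-5.0, -2.6, -1.9]
```

```bash
python3 -m pendant '[[[0,1.5,0,0],[0,3,0,0],[0,4.5,0,0],[0,6,0,0],[0,6,0,0]]]'|grep -E "pos|force"
```

```text
eef_pos: [0.5404, -0.0701, 0.0957]
ft_force: [-3.4, -2.2, -2.0]
```

```bash
python3 -m pendant '[[[0,1.5,0,0],[0,3,0,0],[0,4.5,0,0],[0,6,0,0],[0,6,0,0]]]'|grep -E "pos|force"
```

```text
eef_pos: [0.5397, -0.0641, 0.0957]
ft_force: [-4.1, -3.5, -1.1]
```

```bash
python3 -m pendant '[[[0,1.5,0,0],[0,3,0,0],[0,4.5,0,0],[0,6,0,0],[0,6,0,0]]]'|grep -E "pos|force"
```

```text
eef_pos: [0.5391, -0.0583, 0.0957]
ft_force: [-2.8, -2.7, -1.5]
```

```bash
python3 -m pendant '[[[0,1.5,0,0],[0,3,0,0],[0,4.5,0,0],[0,6,0,0],[0,6,0,0]]]'|grep -E "pos|force"
```

```text
eef_pos: [0.5384, -0.0523, 0.0957]
ft_force: [-3.9, -2.3, -0.8]
```

```bash
python3 -m pendant '[[[0,1.5,0,0],[0,3,0,0],[0,4.5,0,0],[0,6,0,0],[0,6,0,0]]]'|grep -E "pos|force"
```

```text
eef_pos: [0.5378, -0.0462, 0.0957]
ft_force: [-4.4, -2.7, -1.6]
```

```bash
python3 -m pendant '[[[0,1.5,0,0],[0,3,0,0],[0,4.5,0,0],[0,6,0,0],[0,6,0,0]]]'|grep -E "pos|force"
```

```text
eef_pos: [0.5371, -0.0403, 0.0957]
ft_force: [-4.2, -2.0, -0.7]
```

```bash
python3 -m pendant '[[[0,1.5,0,0],[0,3,0,0],[0,4.5,0,0],[0,6,0,0],[0,6,0,0]]]'|grep -E "pos|force"
```

```text
eef_pos: [0.5365, -0.0344, 0.0957]
ft_force: [-4.9, -2.8, -0.6]
```

```bash
python3 -m pendant '[[[0,1.5,0,0],[0,3,0,0],[0,4.5,0,0],[0,6,0,0],[0,6,0,0]]]'|grep -E "pos|force"
```

```text
eef_pos: [0.5358, -0.0284, 0.0957]
ft_force: [-4.4, -3.2, -2.0]
```

```bash
python3 -m pendant '[[[0,1.5,0,0],[0,3,0,0],[0,4.5,0,0],[0,6,0,0],[0,6,0,0]]]'|grep -E "pos|force"
```

```text
eef_pos: [0.5361, -0.0212, 0.096]
ft_force: [-1.1, 1.4, -1.8]
```

```bash
python3 -m pendant '[[[0,1.5,0,0],[0,3,0,0],[0,4.5,0,0],[0,6,0,0],[0,6,0,0]]]'|grep -E "pos|force"
```

```text
eef_pos: [0.5345, -0.0165, 0.0957]
ft_force: [0.2, -0.7, -1.6]
```

Axial force fell from about 4.4 N to 0 at TCP y of about -0.02, so the rod has dropped in. I'll push gently.

```bash
python3 -m pendant '[[[-1,0,0,0],[-2,0,0,0],[-3,0,0,0],[-4,0,0,0],[-4,0,0,0]]]'|grep -E "pos|force"; python3 -c "
from rig import readout,camera
for i in range(3):
    camera('side');print(readout.state()['ft_force'],readout.state()['torque'])"
```

```text
eef_pos: [0.5386, -0.0163, 0.0957]
ft_force: [-0.5, -0.5, -1.6]
[ 0.56571268  0.4204048  -0.1014867 ] [ 0.02122276  0.03123877 -0.03433514]
[ 0.05705528 -0.59287658 -1.85941082] [ 0.03104812  0.03981679 -0.00140481]
[ 0.10882435 -0.60815335 -0.80096793] [ 0.0193888  -0.00238913 -0.0128287 ]
```

```bash
python3 -m pendant '[[[-2,0,0,0],[-4,0,0,0],[-6,0,0,0],[-8,0,0,0],[-8,0,0,0]]]'|grep -E "pos|force"
```

```text
eef_pos: [0.5466, -0.0154, 0.0957]
ft_force: [0.4, -0.4, -2.1]
```

```bash
python3 -m pendant '[[[-2.5,0,0,0],[-5,0,0,0],[-7.5,0,0,0],[-10,0,0,0],[-10,0,0,0]]]'|grep -E "pos|force"
```

```text
eef_pos: [0.5566, -0.0143, 0.0957]
ft_force: [-0.3, 0.1, -1.7]
```

```bash
python3 -m pendant '[[[-2.5,0,0,0],[-5,0,0,0],[-7.5,0,0,0],[-10,0,0,0],[-10,0,0,0]]]'|grep -E "pos|force"
```

```text
eef_pos: [0.5665, -0.0132, 0.0957]
ft_force: [-0.4, 0.1, -2.1]
```

```bash
python3 -m pendant '[[[-2,0,0,0],[-4,0,0,0],[-6,0,0,0],[-7,0,0,0],[-7,0,0,0]]]'|grep -E "pos|force"
```

```text
eef_pos: [0.5733, -0.0124, 0.0957]
ft_force: [-0.8, 0.2, -1.3]
```

```bash
python3 -m pendant '[[[-0.5,0,0,0],[-1,0,0,0],[-1.5,0,0,0],[-2,0,0,0],[-2,0,0,0]]]'|grep -E "pos|force"
```

```text
eef_pos: [0.5753, -0.0122, 0.0957]
ft_force: [-0.6, 0.1, -1.1]
```

```bash
python3 -m pendant '[[[-0.5,0,0.5,0],[-1,0,1,0],[-1.5,0,1.2,0],[-1.5,0,1.2,0],[-1.5,0,1.2,0]]]'|grep -E "pos|force"
```

```text
eef_pos: [0.5765, -0.0121, 0.0944]
ft_force: [-1.6, -0.3, -1.6]
```

```bash
python3 -m pendant '[[[-0.3,0,0.3,0],[-0.6,0,0.4,0],[-1,0,0.4,0],[-1,0,0.4,0],[-1,0,0.4,0]]]'|grep -E "pos|force"
```

```text
eef_pos: [0.5767, -0.0121, 0.0939]
ft_force: [-5.7, -0.5, 2.3]
```

```bash
python3 -m pendant '[[[-0.3,0,0,0],[-0.6,0,0,0],[-1,0,0,0],[-1,0,0,0],[-1,0,0,0]]]'|grep -E "pos|force"
```

```text
eef_pos: [0.5769, -0.0121, 0.0938]
ft_force: [-8.3, -0.7, 3.1]
```

The collar is against the face with a light 8 N and the handle is on the bench. I'll relax the push and release.

```bash
python3 -m pendant '[[[0.5,0,-0.3,0],[0.9,0,-0.3,0],[0.9,0,-0.3,0],[0.9,0,-0.3,0],[0.9,0,-0.3,0]]]'; python3 -m pendant '[[[0,0,0,0],[0,0,0,0],[0,0,0,0],[0,0,0,0],[0,0,0,0]]]' 0.4; python3 -m pendant '[[[0,0,0,0],[0,0,0,0],[0,0,0,0],[0,0,0,0],[0,0,0,0]]]'
```

```text
t: 25.02
eef_pos: [0.5767, -0.0121, 0.0938]
eef_rot: [-0.001, -0.055, 0.998, -0.0]
ft_force: [-5.3, -0.3, 0.1]
grip_width: 0.237
t: 25.65
eef_pos: [0.578, -0.0119, 0.0945]
eef_rot: [0.0, -0.055, 0.998, 0.0]
ft_force: [-0.6, -0.3, 0.1]
grip_width: 0.599
t: 26.28
eef_pos: [0.5778, -0.0119, 0.0944]
eef_rot: [-0.0, -0.055, 0.998, 0.0]
ft_force: [1.0, 0.4, 0.6]
grip_width: 0.597
```

Next I'll go straight up, then back, and look at it.

```bash
python3 -m pendant '[[[0,0,-10,0],[0,0,-30,0],[0,0,-60,0],[0,0,-100,0],[0,0,-140,0]]]'; python3 -m pendant '[[[30,0,-40,0],[60,0,-60,0],[60,0,-60,0],[60,0,-60,0],[60,0,-60,0]]]'
python3 - <<'E'
from rig import readout,camera
import numpy as np,cv2
L=[]
for n in("top","side","wrist"):
    c=camera(n);cv2.imwrite(f"pics/{n}4.png",c["img"][:,:,::-1]);np.savez(f"pics/{n}4.npz",**c)
    L.append(cv2.resize(c["img"][:,:,::-1],(400,300)))
L.append(cv2.resize(cv2.imread("pics/side4.png")[170:305,340:520],(400,300),interpolation=2))
cv2.imwrite("pics/q4.png",np.vstack([np.hstack(L[:2]),np.hstack(L[2:])]))
E
```

```text
t: 26.9
eef_pos: [0.5779, -0.012, 0.2372]
eef_rot: [0.001, -0.055, 0.998, 0.0]
ft_force: [0.1, 0.9, -0.4]
grip_width: 0.596
t: 27.52
eef_pos: [0.5186, -0.0184, 0.2939]
eef_rot: [-0.0, -0.055, 0.998, -0.0]
ft_force: [0.1, 0.6, -0.2]
grip_width: 0.6
```

View pics/q4.png

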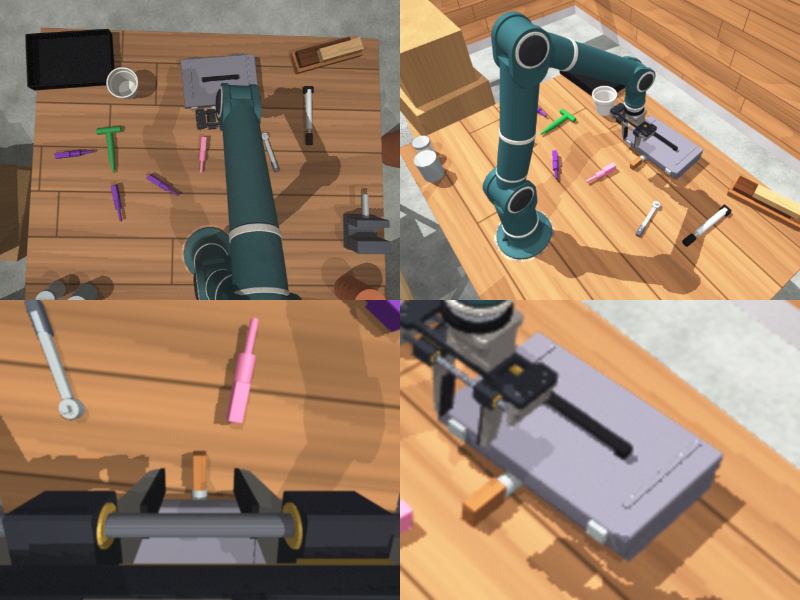

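The wrist view shows the oak handle at (200,475) standing square to the box, with about 10 mm of collar visible outside the eave, as expected when home. The bystanders haven't moved. A numeric check follows.

Run:
```python
from h import *
import cv2
c=load("wrist4");im=c["img"][:,:,::-1][220:340,260:380]
cv2.imwrite("pics/w4c.png",cv2.resize(im,None,fx=5,fy=5,interpolation=2))
P=cloud(c);m=np.zeros(P.shape[:2],bool);m[230:300,295:350]=1;i=c["img"].astype(int)
m&=(P[...,2]>.03)&(P[...,2]<.042);Q=P[m];print(len(Q),Q[:,2].mean(),Q[:,2].std(),cv2.minAreaRect((Q[:,:2]*1000).astype(np.float32)))
A=np.c_[Q[:,:2],np.ones(len(Q))];print("slopes",np.linalg.lstsq(A,Q[:,2],rcond=None)[0])
e=np.array([.9942,.108]);d=(Q[:,:2]-[.6464,-.0325])@e;print("x in box",np.percentile(d,[1,99]))
```

```text
1161 0.03593578891459721 0.0009662573403923067 ((568.9466552734375, -12.8521728515625), (54.68705749511719, 21.547422409057617), 6.137115478515625)
slopes [ 0.01115238 -0.0047342   0.02953831]
x in box [-0.10181166 -0.04816671]
```

View pics/w4c.png

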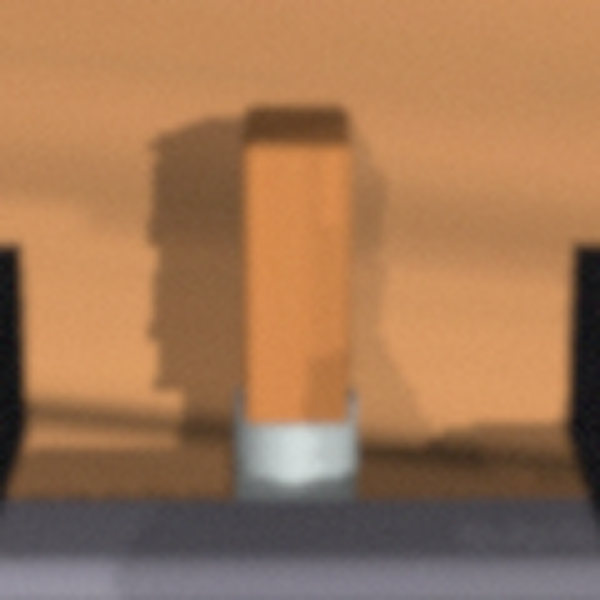

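Run:
```python
from h import *
c=load("wrist4");e=np.array([.9938,.1115])
q=atz(c,319.5,248.3,.036);print(q,(np.array([.5768,-.0121])-q[:2])@e)
c=load("wrist1");q=atz(c,319.5,187.3,.036);a=np.radians(-19.1);print((np.array([.4303,.2335])-q[:2])@[np.cos(a),np.sin(a)])
from rig import ticket
ticket.close_job()
```

```text
[ 0.54227872 -0.01486011  0.036     ] 0.03461499709256144
0.035559773231777246
the job is handed in; nothing more can be done
```

The toolbox is locked: the pin is fully home in the slot, standing level on the bench and released. I handed the job in at about 28 s with the arm clear.

- **Picking up:** I took the oak-handled pin, at top-image pixel (256,222), and left the pink and purple look-alikes alone.
- **Finding the slot:** I swept the face from about y = -50 mm with roughly 4 N on the sprung rod. The axial force fell to zero at about y = +25 mm, where the rod dropped in.
- **Pushing home:** I pushed in about 42 mm until the collar met the face. The largest force I read was about 8 N, but I only read it at the end of each move. I relaxed that to about 5 N before opening the gripper.
- **Last checks:**
  - The handle top is at 36 mm and within 0.6° of level. The pin is square to the face.
  - The rear of the handle is about 102 mm from the face by camera, against 100 mm ideal. Compared with where the collar stopped, the handle is within 1 mm, so it did not back off on release.
  - By eye, the bystanders are where they were; I did not measure them.
- **Disagreement:** The side camera's y differed from the top camera's by about 8 mm. The wrist camera, the arm's own position and the contact with the box all agreed with the top camera, so I used that one.

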